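# Find the release groove of the clamp rail and open the clamp

## Robot

A 6-joint arm with a two-finger parallel gripper is mounted at the origin on the work surface. World frame = base frame: x ahead of the robot, y to its left, z up, the work surface at z = 0. Lengths are in m, angles in rad, forces in N, time in s.
With the tool pointing down it reaches from about 0.35 to 0.975 m from the base axis. Payload 4.9 kg.
Tool frame: the origin (TCP) lies midway between the tips of the shut fingers; the grasp point (between the pads) lies 19 mm behind it; z points along the fingers, y is the line along which they close (so a half turn about z gives the same grasp; the last joint's range is limited). The gripper opens to 85 mm and grips with 20 to 120 N. Pads are 22 mm wide; open, the fingers measure 114 mm over their backs; the gripper's body (76 mm by 85 mm) begins 54 mm behind the grasp point. The pads swing forward as they close: fully open they stand 13 mm farther back than shut.
Start: joints at [1.12, 0.053, 1.613, -0, 1.476, -0.119], TCP at [0.204, 0.591, 0.231] pointing down, gripper open.
Joint ranges: [-3.01, 3.01], [-1.01, 2.22], [0.06, 2.58], [-1.02, 4.17], [0.09, 2.62], [-3.14, 3.14]. Speed limits (rad/s): [2.57, 2.57, 3.14, 3.14, 3.14, 3.14].

## Interface

Orientations are given as a unit quaternion [w, x, y, z].
In Python, from plant import * gives the robot as it stands.
- The arm moves only by the tool jog_arm, never from a script. Its argument "targets" is a list of rows, each a list of 3 entries, a list of its own where there are three numbers: the shift along the tool's x, y, z in units of 25 mm (1.0 is 25 mm), then the turn, a rotation vector about the tool's x, y, z in units of 8 degrees (1.0 is 8 degrees), then the opening in per cent of the stroke, from 0 (shut) to 100 (fully open). A call has 1 to 8 rows; each row is the pose to reach, as a shift and turn from the pose commanded when the call began, along the tool's axes at that moment; what a row does not reach only later rows make up. A row lasts 1/8 s, in which the tool goes at most 62.5 mm and 10.7 degrees, less where a joint would pass 70% of its speed; a pose out of reach is approached as far as the arm can. A call with a gripper value outside its range is refused whole. The fingers move at their own pace and stop on an object; the grip force is fixed at half the most. Time passes only in rows, so rows that repeat a pose let the fingers close. It gives the time, the measured TCP pose, the force, the opening and the grip force at its end, in the units of the state.
- state(): the state, without advancing time (a new reading comes with each control period).
- grab_frame(name): name is "side" or "top"; returns (picture, depth): 480x640x3 uint8, red, green, blue; 480x640 float32, m along the optical axis (not along the pixel's ray), 0 where there is no reading.
- camera_params(name): a dict with "fovy" (degrees; the focal length in pixels is half the picture's height over the tangent of half this angle, whatever the lens; pixels are square), "cx", "cy" (the principal point, pixels), "dist" ([k1, k2, p1, p2, k3] as OpenCV has them; the pictures are not rectified), "rvec" (rotation vector, rad) and "tvec" (3), from world to camera coordinates, as OpenCV has them. Camera axes: x right, y down, z forward; pixel columns grow to the right and rows downward; lengths in m; the calibration is good to about 2 mm. A picture is of the moment at which its call begins. camera_params takes no time and is no camera call.
- job_done(): hands the job in; it is judged then, once.
The state is a dict: "time": time; "joint_pos": joint angles; "joint_vel": joint speeds; "joint_efforts": joint torques, N m; "tool_pos": TCP position; "tool_rot": TCP orientation; "contact_force": force on the tool from outside, world axes, zero at the start; "ft_torque": the same for the moment, N m; "gripper_width": opening from 0.0 (shut) to 1.0 (fully open); "grasp_force": force on a finger pad.
Only numpy, scipy, OpenCV 4.12 (cv2) and the standard library are available. Lean on these libraries where they do the work, as an engineer would, in place of code of your own. Each camera call takes 0.05 s, during which the arm holds its last target. There are 200 camera calls.

## Task

Open the clamp rail on the cutting table so that the pattern template is let go: put the fingertips on the top of the rail's front edge at its left end (the robot's left), feel along the edge to the right until you find the release groove, then press the key inside the groove all the way down and take the hand away. Raise the clamp bar only with the key, never with the hand, and leave the weight, the spool and the hand cutter where they are.

Things in the scene. Friction and masses are not known exactly. Their poses are not given: they have to be found in the camera images.
- rail: Fixed low aluminium rail along its y axis (+y = robot's left), 490 mm long, 80 mm deep (x; front face, towards the robot, at x=-40). Origin: centre of underside, on the table. Grey housings 115 mm long, 68 mm high cover both ends; between them (y=+130 to -130) the edge is bare: rigid, flat top 60 mm above the table, x=-40 to +40. Behind it (x=45 to 225) a fixed 4 mm hardboard template.
- edge_start (a point): Point on top of the bare edge at its left end, 15 mm from the left housing, 10 mm behind the front face (rail frame x=-30, y=+115, z=60 mm); axes as the rail's. The feeling starts here, within 30 mm (level distance from the point midway between the fingertips), and goes towards -y.
- edge_end (a point): Same at the right end (rail y=-115 mm). Between the two points is one release groove, a slot 44 mm long (y), open at the top and the front face, reaching back 50 mm (rail x=-40 to +10). Its centre is anywhere from y=+20 to -85 mm; not reported: find it by touch or by eye (visible from above). It does not move along the rail when pushed.
- key (a joint): How far the key is pressed down, m: 0 up, 0.008 fully down (hard stop). The key is a steel bar lying under the edge, reachable only through the groove, where it forms the floor (rail x=-35 to +9 mm): flat top 10 mm below the edge (50 mm above the table) when up. It takes about 6 N, has no return spring and stays where it is left.
- jaw: Steel clamp bar on the far side of the rail, 220 mm long, 34 mm deep, 38 mm high overall, lying on the template. Origin: middle of its rear lower edge, 42 mm behind the rail's centre line, 5 mm above the table while clamped. It rises as much as the key sinks (8 mm in all). Not to be touched.
- weight: Bystander: loose dark steel ring-shaped pattern weight, 100 mm across, 14 mm high, lying in front of the rail. Origin: centre of its underside.
- spool: Bystander: loose thread spool standing in front of the rail, 40 mm across, 55 mm high. Origin: centre of its underside.
- cutter: Bystander: loose purple hand-held rotary cutter standing beyond the rail's right end, about 200 by 60 mm, 101 mm high. Origin: centre of the underside of its foot plate.

How it is judged:
By the outcome, as a careful person would: the job done as asked, in the order asked, and still so for the second after the job is handed in, with the robot touching nothing.
It also fails if it takes over 61 s, if anything falls off the work surface, if the arm or the gripper's body presses on something with over 40 N, if the wrist force passes 120 N, or if a joint passes its speed limit or range.

## Working session

There is one attempt and no reset: what is moved stays moved. The work goes in short steps, Python scripts to look and compute and a tool call to move; the robot and the scene stay as the last step left them, time stands still between calls to the robot, and variables do not carry over. Pictures are saved under pics/ and viewed, at most 10 in all, crops included, and the job is handed in when it is done.

Besides the shell and the picture viewer there is one more tool, called after "Request:" as a command line: name --argument value ..., lists and objects as JSON in quotes. jog_arm: Moves the arm, as the interface text tells. Its arguments: {"type":"object","properties":{"targets":{"type":"array"}},"required":["targets"]}

```bash
mkdir -p pics; cat > h.py <<'E'
from plant import *
import numpy as np, cv2
def K(n):
    c=camera_params(n); f=240/np.tan(np.radians(c["fovy"])/2)
    return c,np.array([[f,0,c["cx"]],[0,f,c["cy"]],[0,0,1.]]),np.array(c["dist"],float)
def ray(n,px):
    c,k,d=K(n); R=cv2.Rodrigues(np.array(c["rvec"],float))[0]; t=np.array(c["tvec"],float).reshape(3)
    u=cv2.undistortPoints(np.array(px,float).reshape(-1,1,2),k,d).reshape(-1,2)
    return -R.T@t, np.c_[u,np.ones(len(u))]@R
def plane(n,px,z):
    o,r=ray(n,px); return o+r*((z-o[2])/r[:,2])[:,None]
def bydepth(n,px,dep):
    o,r=ray(n,px); return o+r*np.array([dep[int(p[1]),int(p[0])] for p in px])[:,None]
E
python3 - <<'E'
from h import *
for n in("top","side"):
    p,d=grab_frame(n); cv2.imwrite(f"pics/{n}0.png",p[...,::-1]); np.savez(f"{n}0.npz",p=p,d=d)
    c,k,ds=K(n); print(n,c, ray(n,[[320,240]]))
s=state();print(s)
E
```

```text
top {'fovy': 46.59007896594814, 'cx': 318.104649579191, 'cy': 241.97357733710868, 'dist': array([0.04620412, 0.        , 0.        , 0.        , 0.        ]), 'rvec': array([ 2.21499743, -2.16776344,  0.07965867]), 'tvec': array([-0.06824088,  0.53241557,  1.03686253])} (array([ 0.46461034, -0.04998969,  1.06997444]), array([[ 0.0691789 , -0.00973331, -0.99756887]]))
side {'fovy': 53.012210237644865, 'cx': 325.28784998259584, 'cy': 232.13353413015798, 'dist': array([-0.09151329,  0.        ,  0.        ,  0.        ,  0.        ]), 'rvec': array([ 2.06619552, -0.70575109,  0.39773722]), 'tvec': array([-0.45083363,  0.20912981,  0.60540321])} (array([ 0.10846769, -0.57994098,  0.51517231]), array([[ 0.50699741,  0.65012692, -0.56628312]]))
{'time': 0.1, 'joint_pos': array([ 1.11998685e+00,  5.33210127e-02,  1.61415776e+00, -5.23734518e-08,
        1.47599391e+00, -1.18977514e-01]), 'joint_vel': array([-1.26103028e-03, -4.25161520e-04, -5.34577393e-03,  2.61826452e-03,
       -1.14124375e-03, -7.17003585e-06]), 'joint_efforts': array([ 4.62145017e-04, -3.94901562e+01, -3.71363282e+01, -9.20592038e-05,
        3.87464082e-03, -1.56301434e-05]), 'tool_pos': array([0.2033493 , 0.59039933, 0.23016661]), 'tool_rot': array([-2.64170748e-04,  1.65155729e-01,  9.86267054e-01, -9.02130520e-04]), 'contact_force': array([-0.59452177,  0.12880632, -0.39868979]), 'ft_torque': array([ 0.01260908, -0.00043718, -0.04808634]), 'grasp_force': 0.0, 'gripper_width': 0.9997085947774699}
```

View pics/top0.png

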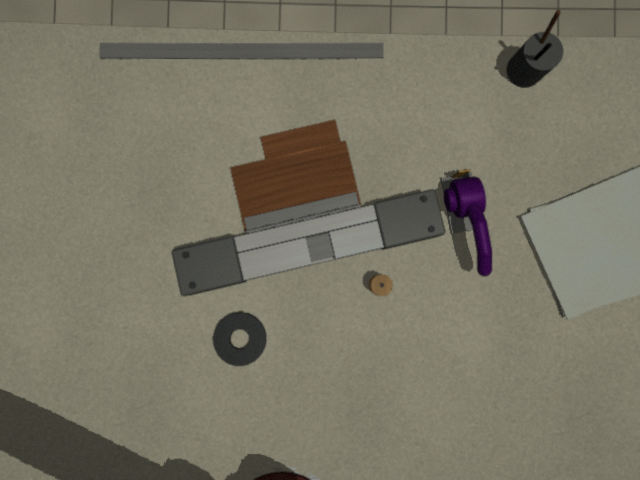

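View pics/side0.png

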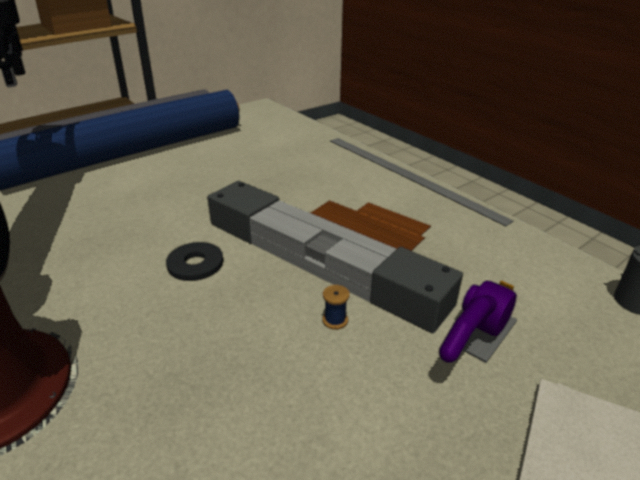

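```bash
python3 - <<'E'
from h import *
z=np.load("top0.npz");p=z["p"];d=z["d"]
c=p[180:300,165:455]; cv2.imwrite("pics/crop.png",cv2.resize(c,(0,0),fx=2.75,fy=2.75,interpolation=cv2.INTER_CUBIC)[...,::-1])
px=[(270,255),(350,235),(320,246),(210,270),(410,220),(300,212),(240,320),(381,285)]
print(np.round(bydepth("top",px,d),4))
# housings by colour: dark neutral
g=cv2.cvtColor(p,cv2.COLOR_RGB2HSV)
# height mask: points with z 60..72
vv,uu=np.mgrid[150:320,150:460]; pts=np.c_[uu.ravel(),vv.ravel()]
P=bydepth("top",pts,d); H=P[:,2].reshape(uu.shape)
for lo,hi,n in((.064,.074,"housing"),(.055,.0635,"edge"),(.044,.0545,"key")):
    m=((H>lo)&(H<hi)).astype(np.uint8); k,l,st,ce=cv2.connectedComponentsWithStats(m)
    for i in range(1,k):
        if st[i,4]>150:
            q=pts[(l==i).ravel()]; r=cv2.minAreaRect(P[(l==i).ravel()][:,:2].astype(np.float32)); print(n,st[i,4],np.round(r[0],4),np.round(r[1],4),r[2],P[(l==i).ravel()][:,2].mean(),q.mean(0))
E
```

```text
[[ 0.5054  0.0301  0.06  ]
 [ 0.5448 -0.114   0.0622]
 [ 0.5244 -0.0602  0.0483]
 [ 0.476   0.136   0.0674]
 [ 0.5738 -0.2214  0.0687]
 [ 0.5903 -0.0211  0.0153]
 [ 0.3841  0.0866  0.0137]
 [ 0.4555 -0.1721  0.0573]]
housing 170 [ 0.6205 -0.2993] [0.0569 0.0211] 0.16667720675468445 0.0678839369508808 [454.00588235 195.53529412]
housing 2887 [ 0.5782 -0.2196] [0.0859 0.1164] 14.565427780151367 0.06840793297117223 [409.24177347 217.71631451]
housing 3079 [0.4841 0.1417] [0.0874 0.1165] 14.666608810424805 0.06834283140335815 [207.06787918 265.52257226]
edge 5231 [ 0.5308 -0.0405] [0.0828 0.266 ] 14.672945022583008 0.0602809428776076 [307.15733129 241.1489199 ]
edge 236 [ 0.4554 -0.173 ] [0.0397 0.0375] 47.921104431152344 0.05678605628135372 [381.72457627 284.95762712]
key 571 [ 0.5237 -0.0607] [0.0441 0.0441] 14.315169334411621 0.050497003744854045 [320.28021016 246.35551664]
```

View pics/crop.png

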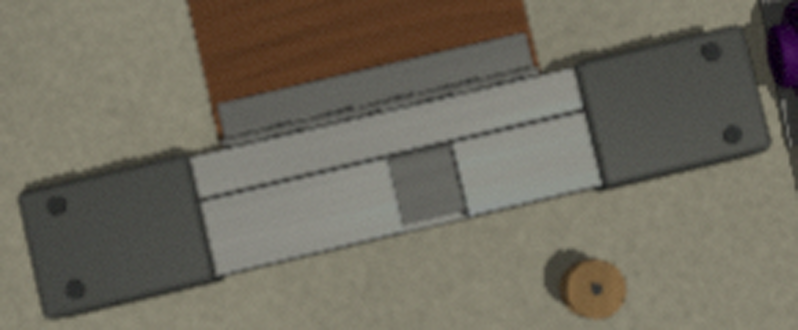

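Top view: groove floor centred at crop (428,187), i.e. picture pixel (320,246). Its height is 50 mm and its size 44×44 mm, which match the description. The rail centre is (0.531, -0.0395), yaw 14.6°, and the groove centre is at rail y ≈ -19 mm.

Request:
jog_arm --targets '[[[-1.75, -1.625, 0.4], [0, 0, 0.8], 0], [[-3.5, -3.25, 0.8], [0, 0, 1.6], 0], [[-5.25, -4.875, 1.2], [0, 0, 2.4], 0], [[-7, -6.5, 1.6], [0, 0, 3.2], 0], [[-8.75, -8.125, 2.0], [0, 0, 4.0], 0], [[-10.5, -9.75, 2.4], [0, 0, 4.8], 0], [[-12.25, -11.375, 2.8], [0, 0, 5.6], 0], [[-14, -13, 3.2], [0, 0, 6.4], 0]]'

```text
time: 1.1
tool_pos: [0.4289, 0.1678, 0.1508]
tool_rot: [0.0, 0.577, 0.817, 0.0]
contact_force: [-0.1, 1.3, 0.4]
gripper_width: 0.005
grasp_force: 0.0
```

```bash
cat >> h.py <<'E'
from scipy.spatial.transform import Rotation as Ro
C=np.array([.531,-.0395,0]); RR=Ro.from_euler("z",14.6,degrees=True)
def rep(goal=None):
    s=state(); q=s["tool_rot"]; T=Ro.from_quat(np.r_[q[1:],q[0]])
    print("t",s["time"],"rail mm",np.round(RR.inv().apply(s["tool_pos"]-C)*1e3,1),"F",np.round(RR.inv().apply(s["contact_force"]),1),"w",round(s["gripper_width"],3))
    if goal is not None:
        g=C+RR.apply(np.array(goal)/1e3)
        W=RR*Ro.from_matrix([[0,1,0],[1,0,0],[0,0,-1]])  # tool y = rail x, tool x = rail y
        if (T.inv()*W).magnitude()>2: W=RR*Ro.from_matrix([[0,-1,0],[-1,0,0],[0,0,-1]])
        print("shift",np.round(T.inv().apply(g-s["tool_pos"])/.025,2),"turn",np.round(np.degrees((T.inv()*W).as_rotvec())/8,2))
E
python3 -c "
from h import *
rep([-18,115,85]); print(state()['tool_pos'])"
```

```text
t 1.1 rail mm [-46.5 226.3 150.8] F [0.3 1.3 0.4] w 0.005
shift [-4.53  0.75  2.63] turn [ 0.   -0.    0.62]
[0.42893672 0.16776386 0.15075886]
```

Request:
jog_arm --targets '[[[-2, 0.3, 0.7], [0, 0, 0.4], 0], [[-4, 0.6, 1.4], [0, 0, 0.6], 0], [[-4.5, 0.75, 2.2], [0, 0, 0.6], 0], [[-4.5, 0.75, 2.6], [0, 0, 0.6], 0], [[-4.5, 0.75, 2.6], [0, 0, 0.6], 0]]'

```text
time: 1.72
tool_pos: [0.4831, 0.0706, 0.0852]
tool_rot: [-0.001, 0.609, 0.793, -0.001]
contact_force: [-0.2, -0.1, -0.4]
gripper_width: -0.003
grasp_force: 0.0
```

```bash
python3 -c "
from h import *
rep([-18,114,61])"
```

```text
t 1.725 rail mm [-18.6 118.6  85.2] F [-0.2 -0.1 -0.4] w -0.003
shift [-0.19  0.02  0.97] turn [-0.02 -0.01  0.05]
```

Request:
jog_arm --targets '[[[-0.2, 0, 0.5], [0, 0, 0], 0], [[-0.2, 0, 0.8], [0, 0, 0], 0], [[-0.2, 0, 0.9], [0, 0, 0], 0], [[-0.2, 0, 0.94], [0, 0, 0], 0], [[-0.2, 0, 0.97], [0, 0, 0], 0], [[-0.2, 0, 1.0], [0, 0, 0], 0], [[-0.2, 0, 1.0], [0, 0, 0], 0]]'

```text
time: 2.6
tool_pos: [0.4857, 0.0653, 0.0614]
tool_rot: [0.0, 0.609, 0.793, 0.0]
contact_force: [-0.5, -0.3, -0.8]
gripper_width: -0.003
grasp_force: 0.0
```

```bash
python3 -c "
from h import *
rep([-18,114,60])"
```

```text
t 2.6 rail mm [-17.4 112.8  61.4] F [-0.5 -0.2 -0.8] w -0.003
shift [ 0.05 -0.02  0.06] turn [0.   0.   0.05]
```

Request:
jog_arm --targets '[[[0, 0, 0.03], [0, 0, 0], 0], [[0, 0, 0.05], [0, 0, 0], 0], [[0, 0, 0.05], [0, 0, 0], 0]]'

```text
time: 2.98
tool_pos: [0.4857, 0.0652, 0.06]
tool_rot: [0.0, 0.609, 0.793, 0.0]
contact_force: [-0.1, -1.1, 0.0]
gripper_width: -0.004
grasp_force: 0.0
```

Request:
jog_arm --targets '[[[0, 0, 0.02], [0, 0, 0], 0], [[0, 0, 0.03], [0, 0, 0], 0], [[0, 0, 0.03], [0, 0, 0], 0]]'

```text
time: 3.35
tool_pos: [0.4857, 0.0653, 0.06]
tool_rot: [-0.0, 0.609, 0.793, -0.0]
contact_force: [-3.6, -0.3, 5.0]
gripper_width: 0.002
grasp_force: 2.8
```

Request:
jog_arm --targets '[[[-0.25, 0, 0], [0, 0, 0], 0], [[-0.5, 0, 0], [0, 0, 0], 0], [[-0.8, 0, 0], [0, 0, 0], 0], [[-1.1, 0, 0], [0, 0, 0], 0], [[-1.4, 0, 0], [0, 0, 0], 0], [[-1.7, 0, 0], [0, 0, 0], 0], [[-2.0, 0, 0], [0, 0, 0], 0], [[-2.0, 0, 0], [0, 0, 0], 0]]'

```text
time: 4.35
tool_pos: [0.4995, 0.0163, 0.06]
tool_rot: [0.001, 0.609, 0.793, 0.0]
contact_force: [0.5, 0.2, 4.2]
gripper_width: 0.001
grasp_force: 2.4
```

```bash
python3 -c "
from h import *
rep([-18,-19,60])"
```

```text
t 4.35 rail mm [-16.4  61.9  60. ] F [0.6 0.  4.2] w 0.001
shift [-3.24 -0.08  0.  ] turn [0.01 0.01 0.04]
```

Request:
jog_arm --targets '[[[-0.3, -0.01, 0], [0, 0, 0], 0], [[-0.6, -0.02, 0], [0, 0, 0], 0], [[-0.9, -0.03, 0], [0, 0, 0], 0], [[-1.2, -0.04, 0], [0, 0, 0], 0], [[-1.5, -0.05, 0], [0, 0, 0], 0], [[-1.8, -0.06, 0], [0, 0, 0], 0], [[-2.1, -0.06, 0], [0, 0, 0], 0], [[-2.1, -0.06, 0], [0, 0, 0], 0]]'

```text
time: 5.35
tool_pos: [0.5115, -0.0347, 0.06]
tool_rot: [0.001, 0.609, 0.793, 0.0]
contact_force: [-0.1, 1.1, 5.0]
gripper_width: 0.0
grasp_force: 2.7
```

Request:
jog_arm --targets '[[[-0.2, -0.01, 0], [0, 0, 0], 0], [[-0.4, -0.01, 0], [0, 0, 0], 0], [[-0.6, -0.02, 0], [0, 0, 0], 0], [[-0.8, -0.02, 0], [0, 0, 0], 0], [[-1.0, -0.02, 0], [0, 0, 0], 0], [[-1.15, -0.02, 0], [0, 0, 0], 0], [[-1.15, -0.02, 0], [0, 0, 0], 0]]'

```text
time: 6.22
tool_pos: [0.5176, -0.0624, 0.0591]
tool_rot: [-0.0, 0.609, 0.793, -0.0]
contact_force: [-0.6, 0.4, 0.7]
gripper_width: 0.002
grasp_force: 0.0
```

```bash
python3 -c "
from h import *
rep([-17,-19,52])"
```

```text
t 6.225 rail mm [-18.7 -18.8  59.1] F [-0.5  0.6  0.7] w 0.002
shift [-0.01  0.07  0.29] turn [-0.    0.    0.05]
```

The force fell to zero and the tip dropped, so the fingers are in the groove. Now pressing the key.

Request:
jog_arm --targets '[[[0, 0.06, 0.1], [0, 0, 0], 0], [[0, 0.06, 0.2], [0, 0, 0], 0], [[0, 0.06, 0.3], [0, 0, 0], 0], [[0, 0.06, 0.36], [0, 0, 0], 0], [[0, 0.06, 0.42], [0, 0, 0], 0], [[0, 0.06, 0.48], [0, 0, 0], 0], [[0, 0.06, 0.48], [0, 0, 0], 0]]'

```text
time: 7.1
tool_pos: [0.519, -0.0615, 0.0477]
tool_rot: [-0.0, 0.609, 0.793, -0.0]
contact_force: [-2.8, 0.3, 5.1]
gripper_width: 0.0
grasp_force: 2.4
```

Request:
jog_arm --targets '[[[0, 0, 0.05], [0, 0, 0], 0], [[0, 0, 0.1], [0, 0, 0], 0], [[0, 0, 0.15], [0, 0, 0], 0], [[0, 0, 0.19], [0, 0, 0], 0], [[0, 0, 0.19], [0, 0, 0], 0]]'

```text
time: 7.72
tool_pos: [0.519, -0.0615, 0.0427]
tool_rot: [-0.0, 0.609, 0.793, -0.0]
contact_force: [-3.2, 0.5, 4.6]
gripper_width: -0.003
grasp_force: 2.4
```

```bash
python3 -c "
from h import *
rep([-17,-19,42])"
```

```text
t 7.725 rail mm [-17.2 -18.3  42.7] F [-3.   1.3  4.6] w -0.003
shift [-0.03  0.01  0.03] turn [-0.   -0.    0.05]
```

Key almost down; now pressing to the hard stop.

Request:
jog_arm --targets '[[[0, 0, 0.04], [0, 0, 0], 0], [[0, 0, 0.07], [0, 0, 0], 0], [[0, 0, 0.1], [0, 0, 0], 0], [[0, 0, 0.1], [0, 0, 0], 0]]'

```text
time: 8.22
tool_pos: [0.5191, -0.0616, 0.0419]
tool_rot: [-0.001, 0.609, 0.793, -0.0]
contact_force: [-9.6, 3.3, 15.3]
gripper_width: 0.003
grasp_force: 7.8
```

Request:
jog_arm --targets '[[[0, 0, 0.04], [0, 0, 0], 0], [[0, 0, 0.04], [0, 0, 0], 0], [[0, 0, 0.04], [0, 0, 0], 0]]'

```text
time: 8.6
tool_pos: [0.5192, -0.0616, 0.0419]
tool_rot: [-0.001, 0.609, 0.793, -0.0]
contact_force: [-12.4, 2.3, 21.5]
gripper_width: -0.005
grasp_force: 10.7
```

Request:
jog_arm --targets '[[[0, 0, -0.3], [0, 0, 0], 0], [[0, 0, -0.8], [0, 0, 0], 0], [[0, 0, -1.6], [0, 0, 0], 0], [[0, 0, -3], [0, 0, 0], 0], [[0, 0, -5], [0, 0, 0], 0], [[0, -2, -6], [0, 0, 0], 0], [[1, -4, -7], [0, 0, 0], 0], [[1, -4, -7], [0, 0, 0], 0]]'

```text
time: 9.6
tool_pos: [0.4156, -0.0635, 0.2179]
tool_rot: [0.004, 0.609, 0.793, 0.001]
contact_force: [0.3, -0.8, -0.1]
gripper_width: -0.002
grasp_force: 0.0
```

```bash
python3 - <<'E'
from h import *
rep()
z0=np.load("side0.npz"); p,d=grab_frame("side"); pt,dt=grab_frame("top")
cv2.imwrite("pics/side1.png",p[...,::-1])
# heights: key floor and jaw top, before / after, where visible from above
t0=np.load("top0.npz")["d"]
px=lambda a:[(u,v) for u in range(a[0]-5,a[0]+6) for v in range(a[1]-2,a[1]+3)]
for n,a in(("key",(320,246)),("jaw",(300,212)),("jawL",(265,219)),("edge",(270,255))):
    print(n,[round(float(np.median(bydepth("top",px(a),x)[:,2])),4) for x in(t0,dt)], dt[a[1],a[0]])
E
```

```text
t 9.6 rail mm [-117.7    5.9  217.9] F [ 0.1 -0.9 -0.1] w -0.002
key [0.0503, 0.0424] 1.030348
jaw [0.0154, 0.0238] 1.0512688
jawL [0.0159, 0.0238] 1.0503752
edge [0.0601, 0.0619] 1.0068315
```

View pics/side1.png

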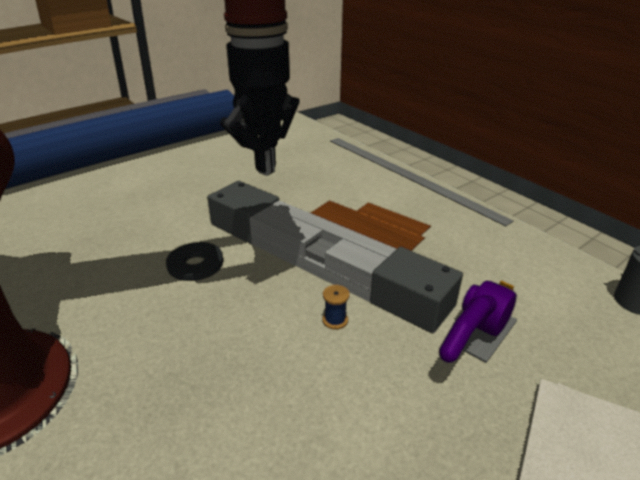

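The side view shows the hand clear of everything at (265,160). The weight (195,260), spool (335,306) and cutter (480,310) have not moved. By depth, the key sank about 8 mm and the jaw rose about 8 mm.

```bash
python3 -c "
from plant import *
print(job_done())"
```

```text
the job is handed in; nothing more can be done
None
```

The job is handed in: I felt along the edge from its left end to the groove (centre at rail y ≈ -19 mm) and pressed the key to its stop, which raised the clamp bar about 8 mm; the hand is clear and the weight, spool and cutter look unmoved.

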